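# Lock a hand valve's plunger down with its sliding keeper

### The arm

A 6-joint arm with a two-finger parallel gripper is mounted at the origin on the work surface. World frame = base frame: x ahead of the robot, y to its left, z up, the work surface at z = 0. Lengths are in m, angles in rad, forces in N, time in s.
With the tool pointing down it reaches from about 0.375 to 0.9 m from the base axis. Payload 3.1 kg.
Tool frame: the origin (TCP) lies between the finger pads; the fingertips stand 25 mm ahead of it and the grasp point (between the pads) lies 6 mm ahead of it; x points along the fingers, y is the direction in which the jaws open and shut, and the axes are right-handed (so a half turn about x gives the same grasp; the last joint's range is limited). The gripper opens to 85 mm and grips with 20 to 120 N. Pads are 22 mm wide; open, the fingers measure 114 mm over their backs; the gripper's body (76 mm by 85 mm) begins 54 mm behind the grasp point. The pads swing forward as they close: fully open they stand 13 mm farther back than shut.
Start: joints at [1.143, 0.527, 1.433, -0, 1.181, -0.178], TCP at [0.154, 0.606, 0.256] pointing down, gripper open.
Joint ranges: [-3.08, 3.08], [-0.75, 2.2], [0.22, 2.44], [-1.43, 4.57], [0, 2.65], [-2.85, 2.85]. Speed limits (rad/s): [2.79, 2.79, 3.14, 3.14, 3.14, 3.14].

### API

Orientations are given as a unit quaternion [x, y, z, w].
In Python, from station import manip, viewer, workorder gives the robot as it stands.
- The arm moves only by the shell command python3 -m crank 'ROWS' [FORCE]. ROWS is JSON, one flat list of numbers, 5 for each row, row after row: the opening, from 0 (shut) to 1 (fully open), then the shift along the world's x, y, z in mm, then the turn about the world's z in rad. A call has 1 to 10 rows; each row is the pose to reach, as a shift and turn from the pose commanded when the call began; what a row does not reach only later rows make up. A row lasts 1/8 s, in which the tool goes at most 62.5 mm and 10.7 degrees, less where a joint would pass 70% of its speed; a pose out of reach is approached as far as the arm can. A call with a gripper value outside its range is refused whole. The fingers move at their own pace and stop on an object; FORCE is the grip in N (left out, the last holds). Time passes only in rows, so rows that repeat a pose let the fingers close. It gives the time, the measured TCP pose, the force and the opening at its end, in the units of the state.
- manip.sense(): the state, without advancing time (a new reading comes with each control period).
- viewer.snapshot(name): name is "scene" or "top"; returns a dict with "img" (420x560x3 uint8, red, green, blue), "range_z" (420x560 float32, m along the optical axis (not along the pixel's ray), 0 where there is no reading), "fx", "fy", "cx", "cy" (pixels), "k1" (the pictures are not rectified: a ray, as slopes to the right and down, at radius r is drawn at 1 + k1 r^2 times it, then the intrinsics apply), "origin" and "attitude" of the camera in the world. Camera axes: x right, y down, z forward; pixel columns grow to the right and rows downward; lengths in m; the calibration is good to about 2 mm. A picture is of the moment at which its call begins.
- workorder.sign_off(): hands the job in, once; it reports no verdict.
The state is a dict: "t": time; "q": joint angles; "qd": joint speeds; "tau": joint torques, N m; "tcp_pos": TCP position; "tool_rot": TCP orientation; "force": force on the tool from outside, world axes, zero at the start; "ft_torque": the same for the moment, N m; "finger_gap": opening from 0.0 (shut) to 1.0 (fully open).
Only numpy, scipy, OpenCV 4.12 (cv2) and the standard library are available. Lean on these libraries where they do the work, as an engineer would, in place of code of your own. Each camera call takes 0.05 s, during which the arm holds its last target.

### The job

Lock the hand valve in its pressed position: push its spring plunger down onto the seat, gently and no harder than needed, and while holding it down slide the keeper along fully home over the plunger's ears. Then let go, leaving the plunger trapped under the keeper and the parts lying around undisturbed.

Things in the scene. Friction and masses are not known exactly. Their poses are not given: they have to be found in the camera images.
- valve: hand valve bolted to the bench, 100 mm tall. Origin: centre of the underside of its dark plate (90 mm along x, 130 along y, 8 thick); z up, +y = the way the keeper slides home. Its grey head (56 x 104 mm, top at z 50 mm) is clamped anywhere from -4 to +4 mm off nominal, by the same amount in y and z, carrying plunger and keeper; the poses do not show it, so feel. Over 25 N from the robot damages it
- press_at (a point): fixed point of the valve: nominal place of the middle of the free part of the raised plunger's flat top, x 0, y -28, z 86 mm of the valve, its axes along the valve's. Plunger: steel block 24 mm wide (x -12 to 12), 70 mm long (y -46 to 24 of the valve). Press with closed fingertips here, -y of the keeper's arch; they can slide on it in +y and so push the arch
- arch_at (a point): fixed point of the valve: nominal place of the middle of the -y face of the keeper's cross bar, at its underside, keeper open: x 0, y -8, z 89 mm of the valve. The keeper is a steel arch across the plunger: bar 48 mm along x, 8 along y, 11 tall, 3 mm above the raised plunger; legs' inner faces at x -16 and 16. Push it in +y on this face
- ear_at (a point): fixed point of the valve: nominal place of the middle of one of the raised plunger's two side ears (x 16 and -16, y 11, z 65.5 mm of the valve; 8 x 8 mm, 5 thick). The keeper's cheeks (z 57 to 70 mm, x 13.5 to 22 either side) slide over the ears only with the plunger down, else strike them after 7 mm of travel; the pressed plunger's top stays 3 mm above the cheeks
- plunger (a joint): how far the plunger is pushed down, m: 0 up (as it starts), 0.013 on its seat, a firm, slightly springy stop. The spring pushes back with 4 N at 0, rising evenly by 0.4 N per mm to 9.2 N on the seat. The keeper passes over the ears from 0.011 on; a trapped plunger springs back to 0.011 and stays there.
- keeper (a joint): how far the keeper has slid along the valve's +y, m: 0 open, 0.022 fully home against a slightly springy rubber stop. It starts between 0 and 0.005, slides with about 2.5 N of friction and stays where it is left.
- coupling: bystander: brass coupling lying near the valve, 48 mm long, 18 mm thick; origin on its underside, axis along x
- gland: bystander: white plastic cable gland standing near the valve, 26 mm diameter and height; origin at the centre of its underside
- black_box: bystander: black plastic box 70 x 110 x 50 mm; origin at the centre of its underside
- junction_box: bystander: grey junction box 104 x 104 x 54 mm; origin at the centre of its underside
- part_box: bystander: open cardboard box 130 x 90 x 70 mm; origin at the centre of its underside
- spanner: bystander: steel spanner lying flat along its x axis; origin on its underside
- nipple: bystander: steel and brass hose nipple standing near the valve, 22 mm diameter, 28 mm tall; origin at the centre of its underside

How it is judged:
On the way, in this order (a step that is already met when the one before it is completed fails the run):
1. the plunger is pushed down to its seat while the keeper is still open (value of joint plunger above 0.0108 m and value of joint keeper below 0.008 m), for 0.1 s.
2. the keeper is slid fully home with the plunger down (value of joint keeper above 0.0205 m and value of joint plunger above 0.0095 m), for 0.2 s.
At the end, for the whole second after the job is handed in: the keeper is fully home (within 1.5 mm of its stop) and the released plunger is held down by it, at least 9.5 mm in, both at rest (all of step 2 and velocity of joint plunger between -0.005 and 0.005 m/s and velocity of joint keeper between -0.005 and 0.005 m/s); the robot touches nothing.
It fails at once if the robot presses or pushes on the valve with more than 25 N (contact force between any of the arm, the fingers and valve above 25 N).
It fails at once if a bystander is moved by more than 20 mm (distance of any of coupling, gland, black_box, junction_box, part_box, spanner, nipple from where it was at the start of the episode above 0.02 m).
It also fails if it takes over 61 s, if anything falls off the work surface, if the arm or the gripper's body presses on something with over 40 N, if the wrist force passes 120 N, or if a joint passes its speed limit or range.

## Working session

There is one attempt and no reset: what is moved stays moved. The work goes in short steps, Python scripts to look and compute and a shell command to move; the robot and the scene stay as the last step left them, time stands still between calls to the robot, and variables do not carry over. Pictures are saved under pics/ and viewed, and the job is handed in when it is done.

```bash
mkdir -p pics; ls
python3 - <<'E'
from station import manip, viewer, workorder
import cv2,numpy as np
s=manip.sense(); print({k:np.round(v,3).tolist() for k,v in s.items()})
for n in ("scene","top"):
    d=viewer.snapshot(n); cv2.imwrite(f"pics/{n}0.png",d["img"][:,:,::-1])
    np.savez(f"pics/{n}0.npz",**d)
    print(n,{k:np.round(d[k],4).tolist() for k in d if k not in("img","range_z")})
E
```

```text
pics
{'t': 0.0, 'q': [1.143, 0.528, 1.434, 0.0, 1.181, -0.178], 'qd': [0.0, 0.001, 0.001, 0.001, 0.001, -0.001], 'tau': [0.002, -44.235, -17.803, -0.0, 0.008, -0.0], 'tcp_pos': [0.154, 0.605, 0.255], 'tool_rot': [0.087, 0.702, -0.088, 0.701], 'force': [-0.051, 0.459, 0.14], 'ft_torque': [-0.022, -0.015, -0.019], 'finger_gap': 1.0}
scene {'fx': 445.7819, 'fy': 445.7819, 'cx': 275.2961, 'cy': 206.8571, 'k1': 0.0257, 'origin': [1.2809, -0.2488, 0.7488], 'attitude': [0.7356, 0.5239, -0.2524, -0.3474]}
top {'fx': 391.4247, 'fy': 391.4247, 'cx': 285.3025, 'cy': 212.1876, 'k1': -0.0093, 'origin': [0.4035, 0.0095, 1.0862], 'attitude': [0.7076, -0.7054, 0.0251, -0.0335]}
```

View pics/scene0.png

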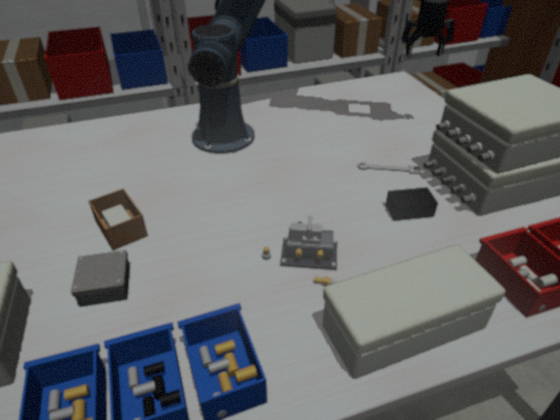

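View pics/top0.png

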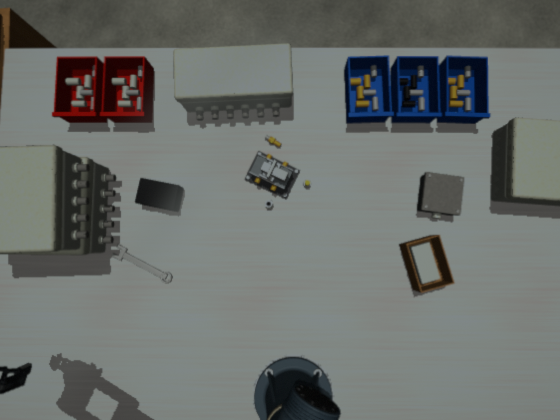

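The top view shows the valve near pixel (272,174), with the coupling at (274,141), the gland or nipple at (307,184) and (269,206), and the base at (290,390). The scene view shows the valve at (310,245). I'll zoom in on both and get world coordinates.

```bash
cat > h.py <<'E'
import numpy as np, cv2
from scipy.spatial.transform import Rotation as R
def load(n): return dict(np.load(f"pics/{n}.npz"))
def cal(d): 
    K=np.array([[d["fx"],0,d["cx"]],[0,d["fy"],d["cy"]],[0,0,1.]],float); D=np.array([float(d["k1"]),0,0,0]); 
    return K,D,R.from_quat(d["attitude"]).as_matrix(),np.array(d["origin"])
def cloud(d):
    K,D,Rm,o=cal(d); h,w=d["range_z"].shape
    u,v=np.meshgrid(np.arange(w),np.arange(h)); p=np.stack([u,v],-1).reshape(-1,1,2).astype(float)
    n=cv2.undistortPoints(p,K,D).reshape(h,w,2)
    c=np.dstack([n,np.ones((h,w))])*d["range_z"][...,None]
    return c@Rm.T+o
def proj(d,P):
    K,D,Rm,o=cal(d); Rc=Rm.T
    return cv2.projectPoints(np.asarray(P,float).reshape(-1,1,3),cv2.Rodrigues(Rc)[0],-Rc@o,K,D)[0].reshape(-1,2)
def onz(d,uv,z):
    K,D,Rm,o=cal(d); n=cv2.undistortPoints(np.asarray(uv,float).reshape(-1,1,2),K,D).reshape(-1,2)
    r=np.c_[n,np.ones(len(n))]@Rm.T
    return o+r*((z-o[2])/r[:,2])[:,None]
E
python3 - <<'E'
from h import *
for n,(u0,u1,v0,v1) in {"scene0":(245,355,205,300),"top0":(230,325,125,215)}.items():
    d=load(n); c=d["img"][v0:v1,u0:u1,::-1]; cv2.imwrite(f"pics/{n}z.png",cv2.resize(c,None,fx=7 if n=="scene0" else 6.6,fy=6.2 if n=="scene0" else 6.6,interpolation=cv2.INTER_CUBIC))
    P=cloud(d)
    print(n); m=P[v0:v1,u0:u1]; print("table z",np.round(np.percentile(m[...,2],[5,20,50,90,99,100]),4))
d=load("top0");P=cloud(d)
for v in range(150,202,2): print(v,' '.join('%3d'%round(1000*z) for z in P[v,240:306:2,2]))
print(P[174,272],P[206,269],P[184,307],P[141,274])
E
```

```text
scene0
table z [-0.0028 -0.0015  0.      0.071   0.1201  0.7488]
top0
table z [-3.0000e-03 -1.2000e-03  8.0000e-04  4.6900e-02  9.7000e-02  1.0862e+00]
150   2   2  -1   0   1   0  -1   0   0   1   0  -2   1   4  -2   3   1  -1  -1   2   3   1   1   2   1   4   3   2   0  -2   2  -1   2
152   1   2  -1   1  -1   0   2  -5   3   7   4  -1   0   5  -1   0   1  -2   0   1  -2  -2   2   1   1  -1   0   4   2   1   0  -2   0
154   0   0  -3   0   2   4   3   3   1  63   8   9  13  -2  42   2   0   2   2  -1  -2   0   1   1   1   0  -3  -1  -1   0   0  -1   0
156  -4   1  -5   0  -1  -1   5   0  11  49  49  58   9  12  46  44  37  -1  -3  -1   0   3  -1   4   3  -2  -1  -1  -1   1   1   4   2
158   3   3   0   0   3   1   1   0   8  51  50  51  52  60  47  42   7   3   3  -4  -1   3  -1   0  -2   3   3   1  -1  -1   1  -1  -1
160   0   0   0  -4  -1   4   2   7  48  53  51  55  51  54  66  73  58 101   6  11  -1  -1  -1   2   0  -3   3  -2  -4  -1   1   1  -2
162  -1   2   3   1  -4   1   1  12  51  49  52  50  89  88  55  71  68 102  99   7   7   7  42  46  -4   1  -1   2   4   0  -1   1 
[... 2032 characters left out ...]
2   0  -2   0
194  -1   1   1   0   1   1   0  -2   0   3   1  -1   4   4   1  -2   3   1   8   9   8   8  14  15   8  -4   3   1   0   1   4   3  -2
196   2  -2  -3  -1   2  -2  -4   1  -1   3  -1   0  -1   0  -1   1   3  -1  -3   0   8  11  10  12   1   1  -2   1   3   0   4   2  -2
198   1   0   1   3   0   2   0  -2   4   0  -3   1  -2  -1   1  -2  -1   1  -1   0   1  -2   5   9   0  -1  -2  -1   2  -1  -1   1   0
200   2   3  -1  -2   0   1  -1  -2   1  -2  -1   3  -1   1  13   9   0   1   1  -4   0   2   0   1   1  -1   3  -3   0   0  -1  -1  -5
[0.58549464 0.05628656 0.0863652 ] [0.50829155 0.0666943  0.02620972] [ 0.56860619 -0.03666058  0.02843234] [0.69116864 0.0545772  0.01686826]
```

View pics/scene0z.png

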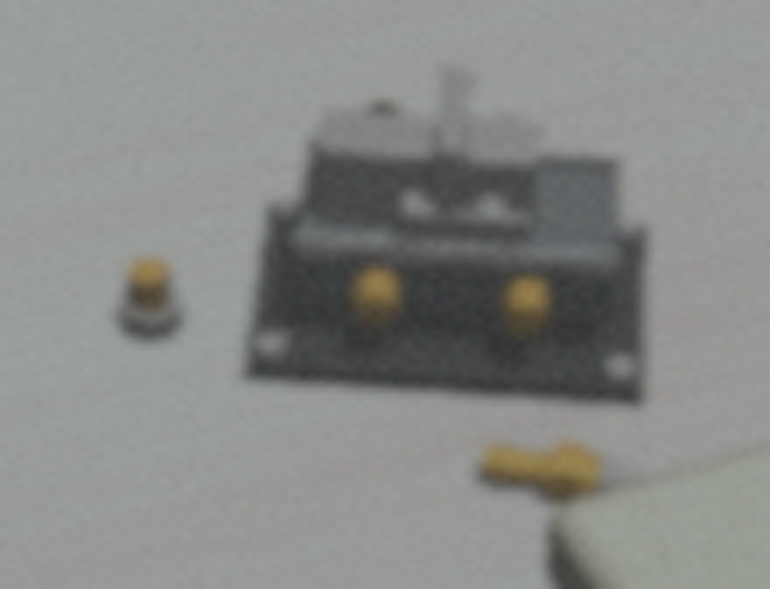

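View pics/top0z.png

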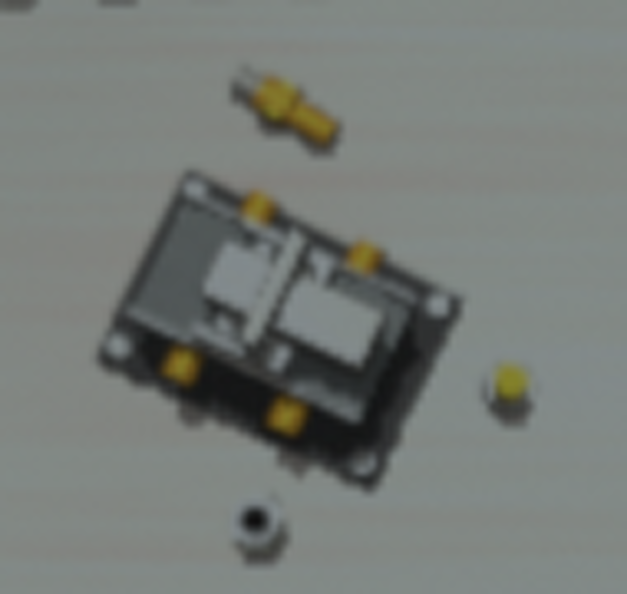

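```bash
cat >> h.py <<'E'
def valveP(c,yaw,p): 
    p=np.atleast_2d(p)/1000.; return np.c_[c[0]+np.cos(yaw)*p[:,0]-np.sin(yaw)*p[:,1], c[1]+np.sin(yaw)*p[:,0]+np.cos(yaw)*p[:,1], p[:,2]]
E
python3 - <<'E'
from h import *
d=load("top0")
b=np.array([(195,188),(438,304),(364,462),(119,346)],float); uv=(b+.5)/6.6-.5+[230,125]
B=onz(d,uv,.010); print(B[:,:2].round(4))
print("mid",B.mean(0), "sides",[np.linalg.norm(B[i]-B[(i+1)%4]).round(4) for i in range(4)])
l=(B[0]-B[1])+(B[3]-B[2]); s=(B[0]-B[3])+(B[1]-B[2])
yaw=np.arctan2(l[1],l[0])-np.pi/2; print("yaw y",yaw,np.degrees(yaw), "short", np.degrees(np.arctan2(s[1],s[0])))
q=np.array([(190,172),(462,298),(372,490),(100,362)],float); uq=(q+.5)/6.6-.5+[230,125]
Q=onz(d,uq,.008);print("corners mid",Q.mean(0),[np.linalg.norm(Q[i]-Q[(i+1)%4]).round(4) for i in range(4)])
l=(Q[0]-Q[1])+(Q[3]-Q[2]);print(np.degrees(np.arctan2(l[1],l[0]))-90)
# plunger/depth points
P=cloud(d); m=np.zeros(P.shape[:2],bool); m[145:205,235:310]=1
pt=P[m&(P[...,2]>.08)&(P[...,2]<.094)]; r=cv2.minAreaRect((pt[:,:2]*1000).astype(np.float32)); print(len(pt),r,pt[:,2].mean())
yc=yaw; c=B.mean(0)
def V(p): 
    dx=p[:,0]-c[0];dy=p[:,1]-c[1]; return np.c_[np.cos(yc)*dx+np.sin(yc)*dy,-np.sin(yc)*dx+np.cos(yc)*dy]*1000
v=V(pt);print("plunger x",np.percentile(v[:,0],[2,50,98]),"y",np.percentile(v[:,1],[2,98]))
a=P[m&(P[...,2]>.094)&(P[...,2]<.11)];v=V(a);print("arch n",len(a),"x",np.percentile(v[:,0],[2,50,98]),"y",np.percentile(v[:,1],[2,50,98]),a[:,2].mean())
h=P[m&(P[...,2]>.046)&(P[...,2]<.055)];v=V(h);print("head x",np.percentile(v[:,0],[2,98]),"y",np.percentile(v[:,1],[2,98]),np.median(h[:,2]))
# scene
for n,box in (("scene0",(205,300,245,355)),):
    d2=load(n);P=cloud(d2);m=np.zeros(P.shape[:2],bool);m[box[0]:box[1],box[2]:box[3]]=1
    for lo,hi in ((.004,.013),(.08,.093),(.095,.112),(.046,.055)):
        h=P[m&(P[...,2]>lo)&(P[...,2]<hi)];v=V(h);print(n,lo,len(h),"x",np.percentile(v[:,0],[2,50,98]),"y",np.percentile(v[:,1],[2,50,98]),np.median(h[:,2]))
np.save("pose.npy",[c[0],c[1],yaw])
E
```

```text
[[ 0.6586  0.0963]
 [ 0.609  -0.0067]
 [ 0.5418  0.0242]
 [ 0.5909  0.1277]]
mid [0.60005785 0.06037644 0.01      ] sides [np.float64(0.1144), np.float64(0.074), np.float64(0.1146), np.float64(0.0747)]
yaw y -0.4457351230644382 -25.538741332336667 short -24.81670893495864
corners mid [0.59812534 0.05962256 0.008     ] [np.float64(0.1276), np.float64(0.09), np.float64(0.1272), np.float64(0.0897)]
-25.133383966547427
235 ((593.7305297851562, 50.1754150390625), (71.10140991210938, 41.594276428222656), 82.58773803710938) 0.08692715598012686
plunger x [-19.16323066  -2.37705303   9.84422067] y [-44.94704783  22.15712157]
arch n 63 x [-25.2967716   -0.67422727  21.34780409] y [-7.13525455 -3.64221901  0.53325524] 0.10083367232663294
head x [-30.5329303   32.65030091] y [-51.16825365  50.85500042] 0.05092513746892302
scene0 0.004 828 x [-38.15025736  27.6591009   92.34326548] y [-98.8429991    2.43041752  64.24313341] 0.007566818522541097
scene0 0.08 259 x [-11.69436094   3.9920967   23.52256452] y [-42.45674117 -10.38143906  24.90697729] 0.08580200635968893
scene0 0.095 93 x [-22.00666072  16.76787046 217.24523822] y [-4.86107817  1.2480813  42.75789514] 0.10062539758670042
scene0 0.046 388 x [-27.88940556  11.19724025  28.67563836] y [-48.60944623  29.20649853  52.64052741] 0.050250071587535305
```

Run:
```python
from h import *
from station import manip
s=manip.sense(); M=R.from_quat(s["tool_rot"]).as_matrix(); print(M.round(3)); print("jaw dir deg",np.degrees(np.arctan2(M[1,1],M[0,1])))
yaw=np.radians(-25.2); c=np.array([.5988,.0600]); np.save("pose.npy",[*c,yaw])
pr=valveP(c,yaw,[[0,-28,86],[0,-8,89],[0,-28,150]]); print(pr.round(4)); print("shift",((pr[2]-s["tcp_pos"])*1000).round(1), "reach",np.hypot(*pr[0,:2]))
print("tool yaw needed jaw||x: turn deg", -25.2-np.degrees(np.arctan2(M[1,1],M[0,1])))
def box(x0,x1,y0,y1,z0,z1): 
    p=[(x,y,z) for z in(z0,z1) for x,y in((x0,y0),(x1,y0),(x1,y1),(x0,y1))]; return p,[(0,1),(1,2),(2,3),(3,0),(4,5),(5,6),(6,7),(7,4),(0,4),(1,5),(2,6),(3,7)]
for n,(u0,u1,v0,v1) in {"scene0":(245,355,205,300),"top0":(230,325,125,215)}.items():
    d=load(n);k=6.2;im=cv2.resize(np.ascontiguousarray(d["img"][v0:v1,u0:u1,::-1]),None,fx=k,fy=k,interpolation=cv2.INTER_CUBIC)
    for b,col in(((-45,45,-65,65,0,8),(0,0,255)),((-12,12,-46,24,73,86),(0,255,0)),((-24,24,-8,0,89,100),(255,0,0)),((-28,28,-52,52,45,50),(255,255,0))):
        p,e=box(*b); q=proj(d,valveP(c,yaw,p)); q=((q-[u0,v0]+.5)*k).astype(int)
        for i,j in e: cv2.line(im,tuple(map(int,q[i])),tuple(map(int,q[j])),col,1)
    cv2.imwrite(f"pics/{n}ov.png",im)
```

```text
[[-0.001  0.246  0.969]
 [-0.002  0.969 -0.246]
 [-1.    -0.002 -0.   ]]
jaw dir deg 75.74526075535198
[[0.5869 0.0347 0.086 ]
 [0.5954 0.0528 0.089 ]
 [0.5869 0.0347 0.15  ]]
shift [ 433.3 -570.5 -105.4] reach 0.5879010539840194
tool yaw needed jaw||x: turn deg -100.94526075535198
```

View pics/top0ov.png

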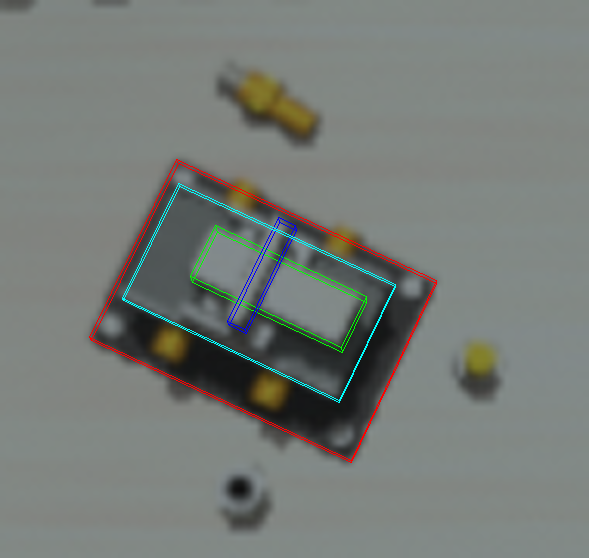

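View pics/scene0ov.png

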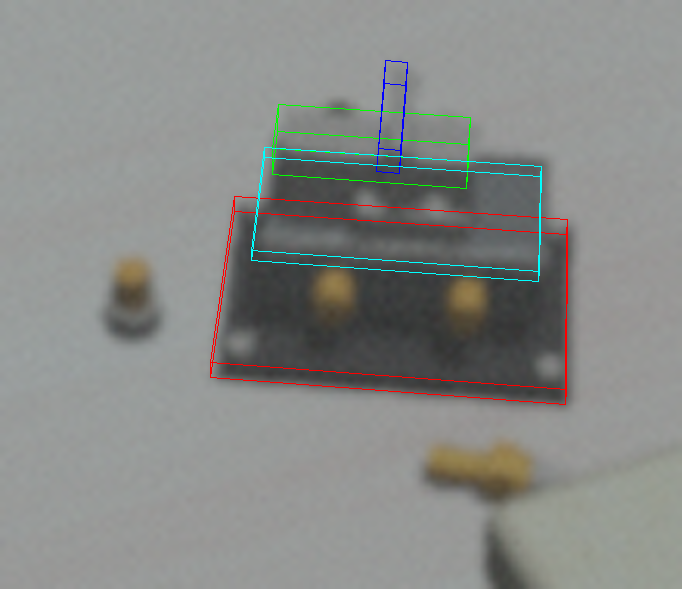

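```bash
python3 -m crank '[0,30,-40,0,-0.12, 0,60,-80,0,-0.24, 0,90,-120,0,-0.36, 0,120,-160,0,-0.48, 0,160,-210,0,-0.64, 0,195,-255,0,-0.78, 0,230,-300,0,-0.92, 0,265,-345,0,-1.06, 0,300,-390,0,-1.2, 0,300,-390,0,-1.2]' 30
```

```text
t: 1.35
tcp_pos: [0.4566, 0.2128, 0.2562]
tool_rot: [0.47, 0.528, -0.47, 0.529]
force: [-1.4, 1.5, -0.0]
finger_gap: -0.002
```

```bash
python3 -m crank '[0,30,-40,0,-0.12, 0,60,-80,0,-0.26, 0,95,-130,0,-0.42, 0,133,-180,0,-0.562, 0,133,-180,0,-0.562,0,133,-180,-40,-0.562, 0,133,-180,-80,-0.562, 0,133,-180,-110,-0.562, 0,133,-180,-110,-0.562, 0,133,-180,-110,-0.562]'
python3 - <<'E'
from h import *
from station import manip, viewer
s=manip.sense(); print(s["tcp_pos"],s["force"]); M=R.from_quat(s["tool_rot"]).as_matrix();print(np.degrees(np.arctan2(M[1,1],M[0,1])))
print("want",valveP(*[np.load('pose.npy')[:2],np.load('pose.npy')[2]],[0,-28,86]))
for n,(u0,u1,v0,v1) in {"scene":(245,355,190,285),"top":(230,325,125,215)}.items():
    d=viewer.snapshot(n); np.savez(f"pics/{n}1.npz",**d); cv2.imwrite(f"pics/{n}1z.png",cv2.resize(d["img"][v0:v1,u0:u1,::-1],None,fx=6,fy=6,interpolation=cv2.INTER_CUBIC))
E
```

```text
t: 2.6
tcp_pos: [0.587, 0.0368, 0.1472]
tool_rot: [0.597, 0.379, -0.596, 0.379]
force: [-0.4, -0.1, 0.6]
finger_gap: -0.006
[0.58698084 0.03680716 0.14723672] [-0.36854833 -0.06913729  0.59611033]
-25.109838446245284
want [[0.58687818 0.03466484 0.086     ]]
```

View pics/scene1z.png

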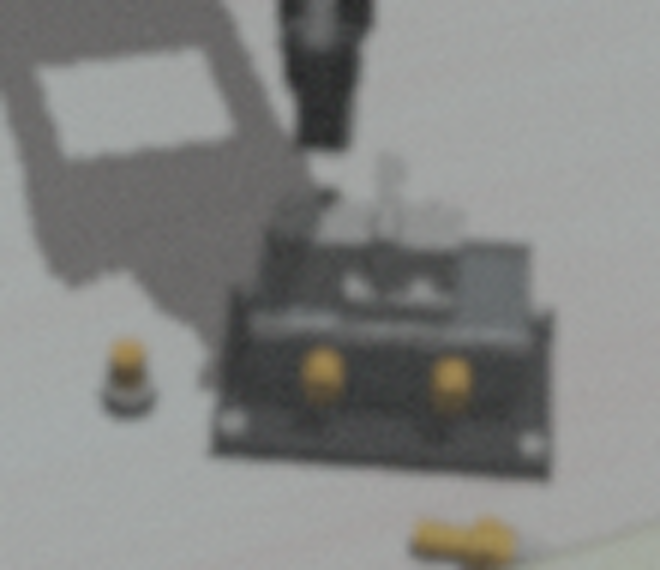

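View pics/top1z.png

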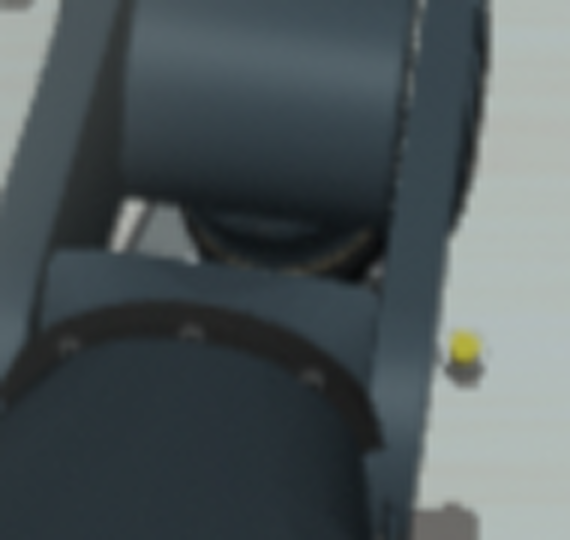

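The scene view shows the closed fingertips at about zoomed pixel (325,150). They are above the −y part of the plunger and clear of the arch at (390,180). I'll descend to just above the plunger.

```bash
python3 -m crank '[0,-1,-2,-10,0, 0,-1,-2,-20,0, 0,-1,-2,-26,0, 0,-1,-2,-26,0, 0,-1,-2,-26,0, 0,-1,-2,-26,0]'; python3 -m crank '[0,0,0,-2,0, 0,0,0,-2,0, 0,0,0,-2,0]'
```

```text
t: 3.45
tcp_pos: [0.5861, 0.0337, 0.1205]
tool_rot: [0.597, 0.379, -0.597, 0.379]
force: [0.2, 1.2, -0.5]
finger_gap: 0.001
t: 3.82
tcp_pos: [0.5858, 0.0338, 0.1183]
tool_rot: [-0.597, -0.379, 0.597, -0.379]
force: [0.0, 0.3, -0.2]
finger_gap: -0.0
```

```bash
for i in 1; do python3 -m crank '[0,0,0,-1,0, 0,0,0,-1,0]'; python3 -m crank '[0,0,0,-1,0, 0,0,0,-1,0]';python3 -m crank '[0,0,0,-1,0, 0,0,0,-1,0]';python3 -m crank '[0,0,0,-1,0, 0,0,0,-1,0]'; done | grep -E "tcp|force"
```

```text
tcp_pos: [0.5858, 0.0337, 0.1172]
force: [-1.0, -0.4, 0.1]
tcp_pos: [0.5858, 0.0337, 0.1162]
force: [0.3, 0.6, 0.2]
tcp_pos: [0.5858, 0.0337, 0.1152]
force: [-0.4, 0.5, 0.4]
tcp_pos: [0.5858, 0.0337, 0.1142]
force: [0.4, -0.0, -0.1]
```

```bash
python3 -m crank '[0,0,0,-1,0, 0,0,0,-1,0]'| grep -E "tcp|force"; python3 -m crank '[0,0,0,-1,0, 0,0,0,-1,0]'| grep -E "tcp|force";python3 -m crank '[0,0,0,-1,0, 0,0,0,-1,0]'| grep -E "tcp|force";python3 -m crank '[0,0,0,-1,0, 0,0,0,-1,0]' | grep -E "tcp|force"
```

```text
tcp_pos: [0.5858, 0.0338, 0.1132]
force: [-0.2, 0.5, 0.2]
tcp_pos: [0.5858, 0.0338, 0.1122]
force: [0.4, -0.0, 0.4]
tcp_pos: [0.5859, 0.0337, 0.1116]
force: [-0.4, -0.5, 2.8]
tcp_pos: [0.5859, 0.0337, 0.1104]
force: [-1.0, -0.0, 2.4]
```

```bash
python3 -m crank '[0,0,0,-1,0, 0,0,0,-1,0,0,0,0,-1,0]'| grep -E "tcp|force"; python3 -m crank '[0,0,0,-1,0, 0,0,0,-1,0,0,0,0,-1,0]'| grep -E "tcp|force"
```

```text
tcp_pos: [0.5859, 0.0337, 0.1094]
force: [-0.5, -0.2, 4.6]
tcp_pos: [0.5859, 0.0337, 0.1083]
force: [-1.8, -0.1, 5.0]
```

```bash
python3 -m crank '[0,0,0,-1,0, 0,0,0,-2,0,0,0,0,-2,0]'| grep -E "tcp|force"; python3 -m crank '[0,0,0,-1,0, 0,0,0,-2,0,0,0,0,-2,0]'| grep -E "tcp|force"; python3 -m crank '[0,0,0,-1,0, 0,0,0,-2,0,0,0,0,-2,0]'| grep -E "tcp|force"
```

```text
tcp_pos: [0.5859, 0.0337, 0.1063]
force: [-1.6, -1.1, 4.5]
tcp_pos: [0.5859, 0.0337, 0.1044]
force: [-0.5, -0.8, 5.1]
tcp_pos: [0.5859, 0.0337, 0.1025]
force: [-2.0, 0.3, 7.6]
```

```bash
python3 -m crank '[0,0,0,-1,0, 0,0,0,-1,0,0,0,0,-1,0]'| grep -E "tcp|force"; python3 -m crank '[0,0,0,-0.5,0, 0,0,0,-0.5,0,0,0,0,-0.5,0]'| grep -E "tcp|force"
```

```text
tcp_pos: [0.5859, 0.0337, 0.1017]
force: [-2.2, -1.1, 5.9]
tcp_pos: [0.5859, 0.0337, 0.1012]
force: [-1.4, -0.5, 6.6]
```

```bash
for k in 1; do python3 -m crank '[0,0,0,-0.5,0, 0,0,0,-0.5,0,0,0,0,-0.5,0]'; python3 -m crank '[0,0,0,-0.5,0, 0,0,0,-0.5,0,0,0,0,-0.5,0]'; python3 -m crank '[0,0,0,-0.5,0, 0,0,0,-0.5,0,0,0,0,-0.5,0]'; done | grep -E "tcp|force"
```

```text
tcp_pos: [0.5859, 0.0337, 0.1007]
force: [-1.8, -0.3, 7.1]
tcp_pos: [0.5859, 0.0337, 0.1003]
force: [-1.8, -0.6, 6.9]
tcp_pos: [0.5859, 0.0337, 0.0998]
force: [-2.5, -0.6, 7.9]
```

```bash
for k in 1; do python3 -m crank '[0,0,0,-0.5,0, 0,0,0,-0.5,0]'; python3 -m crank '[0,0,0,-0.5,0, 0,0,0,-0.5,0]'; done | grep -E "tcp|force"
```

```text
tcp_pos: [0.5859, 0.0337, 0.0993]
force: [-1.5, -1.2, 7.9]
tcp_pos: [0.5859, 0.0337, 0.099]
force: [-2.7, -1.3, 9.1]
```

```bash
python3 -m crank '[0,0,0,-0.5,0, 0,0,0,-0.5,0]'| grep -E "tcp|force"
```

```text
tcp_pos: [0.5859, 0.0336, 0.099]
force: [-3.2, -1.4, 11.9]
```

```bash
python3 -m crank '[0,0,0,-0.5,0, 0,0,0,-0.5,0]'| grep -E "t:|tcp|force"
```

```text
t: 10.58
tcp_pos: [0.5859, 0.0336, 0.0989]
tool_rot: [0.597, 0.379, -0.597, 0.379]
force: [-4.4, 0.3, 13.4]
```

Seated: the z force climbs steeply at TCP z 0.099, about 13 N. That puts the head offset near +1 mm. Next I'll slide along valve +y (0.426, 0.905).

```bash
python3 -m crank '[0,0.9,1.8,0,0, 0,1.7,3.6,0,0, 0,2.6,5.4,0,0,0,2.6,5.4,0,0]'| grep -E "t:|tcp|force"
```

```text
t: 11.08
tcp_pos: [0.5873, 0.036, 0.099]
tool_rot: [-0.595, -0.379, 0.598, -0.381]
force: [-7.0, -9.9, 16.5]
```

```bash
python3 -m crank '[0,-0.4,-0.9,0.5,0, 0,-0.4,-0.9,0.5,0]'| grep -E "t:|tcp|force"; python3 -m crank '[0,0,0,0.5,0,0,0,0,0.5,0]'| grep -E "t:|tcp|force"
```

```text
t: 11.32
tcp_pos: [0.5872, 0.0359, 0.099]
tool_rot: [-0.595, -0.379, 0.598, -0.38]
force: [-5.4, -7.4, 13.2]
t: 11.58
tcp_pos: [0.5875, 0.0364, 0.0991]
tool_rot: [-0.596, -0.379, 0.598, -0.38]
force: [-3.7, -6.8, 9.2]
```

```bash
python3 -m crank '[0,0.4,0.9,0,0, 0,0.9,1.8,0,0, 0,0.9,1.8,0,0]'| grep -E "t:|tcp|force"; python3 -m crank '[0,0.4,0.9,0,0, 0,0.9,1.8,0,0, 0,0.9,1.8,0,0]'| grep -E "t:|tcp|force"
```

```text
t: 11.95
tcp_pos: [0.5884, 0.038, 0.0991]
tool_rot: [-0.596, -0.379, 0.598, -0.38]
force: [-3.4, -6.4, 9.7]
t: 12.32
tcp_pos: [0.5894, 0.0398, 0.0991]
tool_rot: [-0.596, -0.378, 0.598, -0.38]
force: [-4.3, -7.6, 9.9]
```

```bash
python3 -m crank '[0,0.4,0.9,0,0, 0,0.9,1.8,0,0, 0,1.3,2.7,0,0]'| grep -E "t:|tcp|force"; python3 -m crank '[0,0.4,0.9,0,0, 0,0.9,1.8,0,0, 0,0.9,1.8,0,0]'| grep -E "t:|tcp|force"; python3 -m crank '[0,0.4,0.9,0,0, 0,0.9,1.8,0,0, 0,0.9,1.8,0,0]'| grep -E "t:|tcp|force"
```

```text
t: 12.7
tcp_pos: [0.5907, 0.0424, 0.0991]
tool_rot: [-0.596, -0.378, 0.598, -0.38]
force: [-4.2, -7.5, 8.6]
t: 13.08
tcp_pos: [0.5917, 0.0443, 0.0991]
tool_rot: [-0.596, -0.378, 0.598, -0.38]
force: [-4.1, -7.1, 10.0]
t: 13.45
tcp_pos: [0.5924, 0.0456, 0.0991]
tool_rot: [-0.595, -0.378, 0.598, -0.38]
force: [-4.9, -9.4, 10.4]
```

```bash
python3 -m crank '[0,0.4,0.9,0,0, 0,0.9,1.8,0,0, 0,0.9,1.8,0,0]'| grep -E "t:|tcp|force"; python3 -m crank '[0,0.4,0.9,0,0, 0,0.9,1.8,0,0, 0,0.9,1.8,0,0]'| grep -E "t:|tcp|force"
```

```text
t: 13.82
tcp_pos: [0.5932, 0.0474, 0.0991]
tool_rot: [-0.595, -0.378, 0.598, -0.38]
force: [-4.6, -8.3, 9.9]
t: 14.2
tcp_pos: [0.5941, 0.0493, 0.0991]
tool_rot: [-0.595, -0.378, 0.598, -0.38]
force: [-5.3, -7.9, 9.8]
```

```bash
python3 -m crank '[0,0.4,0.9,0,0, 0,0.9,1.8,0,0, 0,0.9,1.8,0,0]'| grep -E "t:|tcp|force"; python3 -m crank '[0,0.4,0.9,0,0, 0,0.9,1.8,0,0, 0,0.9,1.8,0,0]'| grep -E "t:|tcp|force"
```

```text
t: 14.58
tcp_pos: [0.595, 0.0511, 0.0991]
tool_rot: [-0.595, -0.378, 0.598, -0.38]
force: [-4.1, -7.9, 9.7]
t: 14.95
tcp_pos: [0.5959, 0.0529, 0.0991]
tool_rot: [-0.595, -0.378, 0.598, -0.38]
force: [-4.3, -8.3, 11.0]
```

```bash
python3 -m crank '[0,0.4,0.9,0,0, 0,0.9,1.8,0,0, 0,1.3,2.7,0,0, 0,1.3,2.7,0,0]'| grep -E "t:|tcp|force"; python3 -m crank '[0,0.4,0.9,0,0, 0,0.9,1.8,0,0, 0,0.9,1.8,0,0]'| grep -E "t:|tcp|force"
python3 - <<'E'
from h import *
from station import viewer
d=viewer.snapshot("scene"); np.savez("pics/scene2.npz",**d); cv2.imwrite("pics/scene2z.png",cv2.resize(d["img"][190:285,245:355,::-1],None,fx=6,fy=6,interpolation=cv2.INTER_CUBIC))
E
```

```text
t: 15.45
tcp_pos: [0.5971, 0.0557, 0.0991]
tool_rot: [-0.595, -0.379, 0.598, -0.38]
force: [-4.2, -7.4, 10.6]
t: 15.82
tcp_pos: [0.598, 0.0575, 0.0991]
tool_rot: [-0.595, -0.379, 0.598, -0.38]
force: [-4.5, -7.4, 10.0]
```

View pics/scene2z.png

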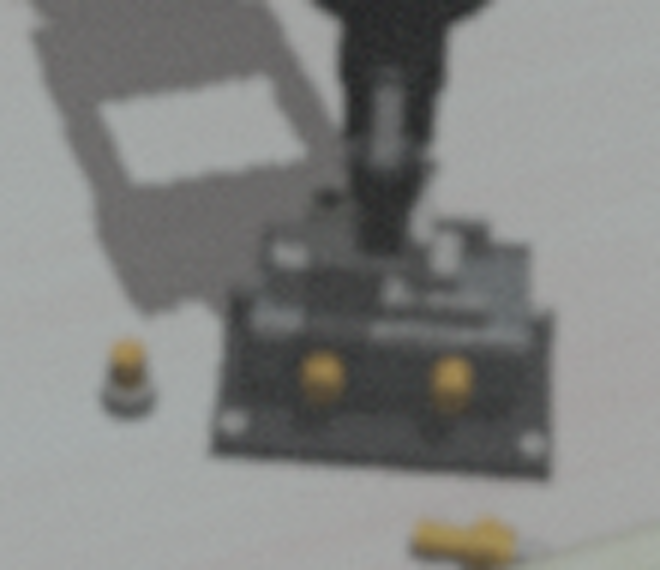

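The fingertips are at zoomed (388,240) on the pressed plunger. The arch is directly to their right, near (425,190). I'll continue in smaller steps to the stop.

```bash
python3 -m crank '[0,0.4,0.9,0,0, 0,0.9,1.8,0,0, 0,0.9,1.8,0,0]'| grep -E "t:|tcp|force"; python3 -m crank '[0,0.4,0.9,0,0, 0,0.9,1.8,0,0, 0,0.9,1.8,0,0]'| grep -E "t:|tcp|force"
```

```text
t: 16.25
tcp_pos: [0.5989, 0.0593, 0.0991]
tool_rot: [-0.595, -0.379, 0.598, -0.38]
force: [-4.3, -8.2, 9.4]
t: 16.62
tcp_pos: [0.5997, 0.0611, 0.0991]
tool_rot: [-0.595, -0.379, 0.598, -0.38]
force: [-4.6, -7.9, 9.7]
```

```bash
python3 -m crank '[0,0.4,0.9,0,0, 0,0.4,0.9,0,0]'| grep -E "t:|tcp|force"; python3 -m crank '[0,0.4,0.9,0,0, 0,0.4,0.9,0,0]'| grep -E "t:|tcp|force"
```

```text
t: 16.88
tcp_pos: [0.6001, 0.062, 0.0991]
tool_rot: [-0.595, -0.379, 0.598, -0.38]
force: [-4.8, -7.9, 10.6]
t: 17.12
tcp_pos: [0.6006, 0.063, 0.0991]
tool_rot: [-0.595, -0.379, 0.598, -0.38]
force: [-4.5, -8.2, 10.5]
```

```bash
python3 -m crank '[0,0.4,0.9,0,0, 0,0.4,0.9,0,0]'| grep -E "t:|tcp|force"
```

```text
t: 17.38
tcp_pos: [0.601, 0.0639, 0.0991]
tool_rot: [-0.595, -0.379, 0.598, -0.38]
force: [-3.8, -7.3, 9.9]
```

```bash
python3 -m crank '[0,0.4,0.9,0,0, 0,0.4,0.9,0,0]'| grep -E "t:|tcp|force"
```

```text
t: 17.62
tcp_pos: [0.6014, 0.0647, 0.0991]
tool_rot: [-0.595, -0.379, 0.598, -0.38]
force: [-4.7, -8.3, 9.9]
```

```bash
python3 -m crank '[0,0.4,0.9,0,0, 0,0.4,0.9,0,0]'| grep -E "t:|tcp|force"
```

```text
t: 17.88
tcp_pos: [0.6014, 0.0648, 0.0991]
tool_rot: [-0.595, -0.378, 0.599, -0.38]
force: [-5.7, -9.7, 9.8]
```

```bash
python3 -m crank '[0,0.4,0.9,0,0, 0,0.4,0.9,0,0, 0,0.4,0.9,0,0]'| grep -E "t:|tcp|force"
```

```text
t: 18.25
tcp_pos: [0.6015, 0.0649, 0.0991]
tool_rot: [-0.594, -0.378, 0.599, -0.381]
force: [-6.1, -13.3, 12.1]
```

```bash
python3 -m crank '[0,0,0,0,0, 0,-0.9,-1.8,0,0, 0,-1.7,-3.6,0,0, 0,-1.7,-3.6,0,0]'| grep -E "t:|tcp|force"
```

```text
t: 18.75
tcp_pos: [0.6014, 0.0646, 0.0991]
tool_rot: [-0.597, -0.379, 0.597, -0.379]
force: [-1.8, -1.9, 8.2]
```

```bash
python3 -m crank '[0,-0.4,-0.9,0,0, 0,-0.9,-1.8,0.5,0, 0,-0.9,-1.8,1,0, 0,-0.9,-1.8,1,0]'| grep -E "t:|tcp|force"
```

```text
t: 19.25
tcp_pos: [0.6013, 0.0644, 0.1001]
tool_rot: [0.598, 0.379, -0.596, 0.379]
force: [0.3, 2.6, 7.5]
```

```bash
python3 -m crank '[0,-0.9,-1.8,1,0, 0,-0.9,-1.8,2,0, 0,-0.9,-1.8,2,0]'| grep -E "t:|tcp|force"
```

```text
t: 19.62
tcp_pos: [0.5997, 0.0618, 0.1012]
tool_rot: [0.597, 0.379, -0.597, 0.379]
force: [0.2, 1.7, 3.2]
```

```bash
python3 -m crank '[0,-0.4,-0.9,1,0, 0,-0.4,-0.9,2,0, 0,-0.4,-0.9,2,0]'| grep -E "t:|tcp|force"
```

```text
t: 20.0
tcp_pos: [0.5988, 0.0606, 0.1031]
tool_rot: [-0.597, -0.379, 0.597, -0.379]
force: [0.5, -0.4, 0.7]
```

The force has gone at only 4 mm above the seat, so the plunger is held. I'll lift off and retreat so both cameras can see.

```bash
python3 -m crank '[0,0,0,5,0, 0,0,0,15,0, 0,0,0,40,0, 0,0,0,80,0, 0,0,0,120,0, 0,-40,30,140,0,0,-80,80,140,0,0,-110,130,140,0,0,-130,180,140,0,0,-130,220,140,0]'| grep -E "t:|tcp|force"; python3 -m crank '[0,0,20,0,0,0,0,20,0,0,0,0,20,0,0]'| grep -E "t:|tcp|force"
python3 - <<'E'
from h import *
from station import viewer
c=np.load("pose.npy");yc=c[2]
for n,(u0,u1,v0,v1) in {"scene":(245,355,190,285),"top":(230,325,125,215)}.items():
    d=viewer.snapshot(n); np.savez(f"pics/{n}3.npz",**d); cv2.imwrite(f"pics/{n}3z.png",cv2.resize(d["img"][v0:v1,u0:u1,::-1],None,fx=6,fy=6,interpolation=cv2.INTER_CUBIC))
    cv2.imwrite(f"pics/{n}3.png",d["img"][:,:,::-1])
    for k in (0,3):
        P=cloud(load(f"{n}{k}"))
        dx=P[...,0]-c[0];dy=P[...,1]-c[1]; X=(np.cos(yc)*dx+np.sin(yc)*dy)*1e3;Y=(-np.sin(yc)*dx+np.cos(yc)*dy)*1e3;Z=P[...,2]*1e3
        a=(abs(X)<24)&(Z>94)&(Z<110)&(abs(Y)<50); print(n,k,"bar y",a.sum(),np.median(Y[a]))
        for y0,y1 in((-42,-14),(4,10)):
            a=(abs(X)<9)&(Y>y0)&(Y<y1)&(Z>60)&(Z<93); print("  top z at y",y0,y1,a.sum(),np.median(Z[a]))
E
```

```text
t: 21.25
tcp_pos: [0.467, 0.2824, 0.2444]
tool_rot: [-0.597, -0.379, 0.597, -0.379]
force: [0.7, -1.0, 0.1]
t: 21.62
tcp_pos: [0.4692, 0.2995, 0.2432]
tool_rot: [-0.597, -0.378, 0.598, -0.379]
force: [0.1, 0.7, -0.2]
scene 0 bar y 53 -0.3352722399050769
  top z at y -42 -14 70 86.28812478080965
  top z at y 4 10 14 85.8662133289796
scene 3 bar y 51 20.8055030833377
  top z at y -42 -14 67 75.22688922170107
  top z at y 4 10 11 76.35142952524998
top 0 bar y 59 -2.7151089212957293
  top z at y -42 -14 74 87.18771676939573
  top z at y 4 10 15 87.47618106770206
top 3 bar y 65 18.151498132403916
  top z at y -42 -14 73 75.84908766642795
  top z at y 4 10 16 74.74841037963608
```

View pics/scene3z.png

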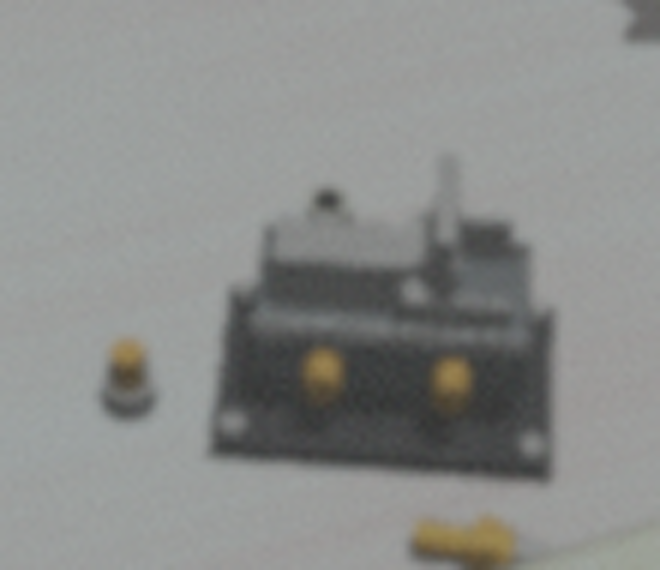

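View pics/top3.png

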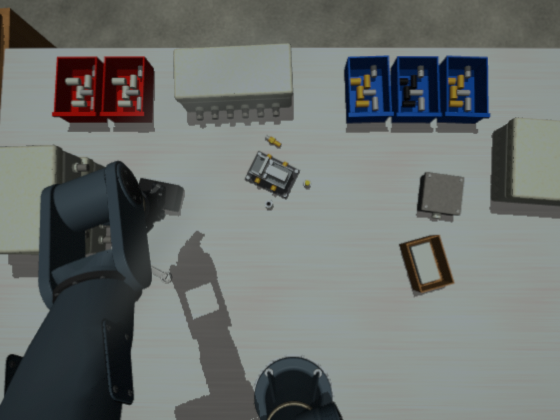

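The scene view shows the bar at zoomed (447,200) at the +y end, with the plunger lying low under it. In the top view the coupling (274,141), the gland and nipple, and the boxes are where they were. I'm handing the job in.

Run:
```python
from station import manip, workorder
s=manip.sense(); print(s["t"],abs(s["qd"]).max() if hasattr(s["qd"],"max") else s["qd"],s["force"])
print(workorder.sign_off())
```

```text
21.725 0.0022944498874458014 [ 0.82162754  0.35619505 -0.26358688]
the job is handed in; nothing more can be done
None
```

The valve is locked: the plunger is trapped under the keeper. The job was handed in at t = 21.7 s, and the sign-off gave no verdict.

**What I did**
- **Pressing:** I pressed the plunger with closed fingertips until it seated. The seat was felt at TCP z 0.099, about 1 mm above nominal, at 12–13 N.
- **Sliding:** The first slide attempt stuck by friction and reached about 20 N in total. I eased the downward force to about 10 N and slid the keeper home with that. At the stop the push was about 15 N sideways and 12 N down, roughly 19 N in total.
- **Releasing:** I backed the fingers off the bar, then lifted and retreated.

**Last checks**
- **Keeper travel:** Both cameras show the bar moved about 21 mm. It started 0 to 5 mm along its travel, so the finish is at or near 22 mm. The firm stop agrees with that.
- **Plunger:** Its top is 11–12 mm lower than at the start, consistent with it being held at 0.011. The wrist force fell to zero as the fingers lifted, and the plunger stayed down.
- **Bystanders:** By eye, in the last pictures, those in view are where they were. The arm hid the spanner and part of the black box in the last top view, and I did not measure any bystander.
- **Disagreements:** The two cameras differ by about 2.5 mm on absolute position, though not on the travel. The stop position hinted at a head offset of about +2.4 mm in y against +1 mm in z, which I put down to calibration error.

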